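# Stack the turned crate and snap its clip shut with pliers

## Robot

A 7-joint arm with a two-finger parallel gripper is mounted at the origin on a cart in front of the work surface, level with it; the furniture and walls round the work are solid. World frame = base frame: x ahead of the robot, y to its left, z up, the work surface at z = 0. Lengths are in m, angles in rad, forces in N, time in s.
With the tool pointing down it reaches from about 0.425 to 1.025 m from the base axis. Payload 9.4 kg.
Tool frame: the origin (TCP) lies on the centre line of the jaws, within the pads' length; the fingertips stand 19 mm ahead of it and the grasp point (between the pads) is the TCP; z points along the fingers, y is the line along which they close (so a half turn about z gives the same grasp; the last joint's range is limited). The gripper opens to 93 mm and grips with 3 to 60 N. Pads are 15 mm wide; open, the fingers measure 128 mm over their backs; the gripper's body (75 mm by 188 mm) begins 65 mm behind the grasp point.
Start: joints at [-1.292, 0.599, -0.003, 1.599, 0.002, 0.943, -0.08], TCP at [0.253, 0.68, 0.238] pointing down, gripper open.
Joint ranges: [-2.57, 2.57], [-0.35, 1.97], [-1.29, 1.29], [0.11, 2.56], [-1.05, 4.19], [0.11, 1.86], [-2.63, 2.63]. Speed limits (rad/s): [2.22, 2.22, 3.01, 3.01, 3.14, 3.14, 3.14].

## Interface

Orientations are given as a unit quaternion [w, x, y, z].
In Python, from bench import env, viewer gives the robot as it stands.
- The arm moves only by the shell command python3 -m crank 'ROWS' [FORCE]. ROWS is JSON, a list of rows, each a list of 7 numbers: the shift along the tool's x, y, z in m, then the turn, a rotation vector about the tool's x, y, z in degrees, then the finger opening in m, from 0 to 0.093. A call has 1 to 10 rows; each row shifts and turns the commanded pose from where the row before left it, along the tool's axes as they then stand; what a row does not reach is not made up. A row lasts 1/10 s, in which the tool goes at most 50 mm and 8.59 degrees, less where a joint would pass 70% of its speed; a pose out of reach is approached as far as the arm can. A call is refused whole if a number of a shift passes 0.05 or a number of a turn 8.59, either way. A call with a gripper value outside its range is refused whole. The fingers move at their own pace and stop on an object; FORCE is the grip in N (left out, the last holds). Time passes only in rows, so rows that do not move let the fingers close. It gives the time, the measured TCP pose, the force, the opening and the grip force at its end, in the units of the state.
- env.state(): the state, without advancing time (a new reading comes with each control period).
- viewer.snapshot(name): name is "scene" or "top"; returns a dict with "img" (480x640x3 uint8, red, green, blue), "fx", "fy", "cx", "cy" (pixels), "k1" (the pictures are not rectified: a ray, as slopes to the right and down, at radius r is drawn at 1 + k1 r^2 times it, then the intrinsics apply), "rvec" (rotation vector, rad) and "tvec" (3), from world to camera coordinates, as OpenCV has them. Camera axes: x right, y down, z forward; pixel columns grow to the right and rows downward; lengths in m; the calibration is good to about 2 mm. A picture is of the moment at which its call begins. There is no depth.
- env.job_done(): hands the job in; it is judged then, once.
The state is a dict: "time_s": time; "q": joint angles; "qvel": joint speeds; "tau": joint torques, N m; "tool_pos": TCP position; "tcp_rot": TCP orientation; "ft_force": force on the tool from outside, world axes, zero at the start; "torque": the same for the moment, N m; "grip_width": finger opening in m; "gripper_force": force on a finger pad.
Only numpy, scipy, OpenCV 4.12 (cv2) and the standard library are available. Lean on these libraries where they do the work, as an engineer would, in place of code of your own. Each camera call takes 0.05 s, during which the arm holds its last target. There are 200 camera calls.

## Task

The smaller white crate is nested inside the larger one: lift it out, turn it half round and set it back so that it stands stacked on the rim lugs with its tongue in the open snap clip. Then take the pliers from their rest by both handles, squeeze the clip with the jaws until it snaps shut (use the pliers, not the fingers, on the clip), and lay the pliers back on their rest. Leave the mug, the honey jar and the spice jar alone.

Things in the scene. Friction and masses are not known exactly. Their poses are not given: they have to be found in the camera images.
- lower_crate: Larger white open crate, fixed to the worktop: 140 (x) x 130 (y) mm outside, walls and floor 4 mm, rim 70 mm high with a flared lip to 78 mm. Origin: centre of its underside, z up. Its -x wall (facing the robot within about 0.25 rad) carries the steel snap clip; its +x wall has a 28 mm wide notch open at the top. Mouth inside: 132 x 122 mm.
- stack_level (a point): In the larger crate's frame at (0, 0, 62) mm, same axes: level of the tops of four small lugs inside its side walls. The smaller crate with the same heading drops past the lugs and nests (its underside 4 mm above the worktop); turned 180 degrees it stands on the lugs with its origin at this point, held sideways by the rim with 2 mm play.
- clip_point (a point): Middle of the clip, at (-88, 0, 89) mm in the larger crate's frame, same axes. The clip: two upright steel cheeks, 26 mm long (x = -101 to -75), z = 71 to 99 mm, above a shelf with top at z = 70 mm that ends at x = -104. The fixed cheek spans y = +6 to +10 mm, with a lip on top flared out to y = 15 mm. The cheeks stand in front of the crate: jaws straddle both from the front or above.
- cheek (a point): Centre of the outer face of the clip's moving cheek (26 x 29 mm), 4 mm thick, which slides along the larger crate's +y. In that crate's frame it is at y = -19.5 mm open, -11 mm shut (a flat rivet head stands 1 mm proud). On the inner face is a stud, 8 mm diameter, 10 mm long, pointing to +y at z = 89 mm: tip at y = -5.5 mm open, +3 mm shut, when it passes into the tongue's window.
- clip (a joint): Travel of the moving cheek, m: 0 open, 0.0085 shut. An over-centre spring resists with up to about 11 N and snaps it shut once past 0.006; short of that it springs back open. It stays shut by itself.
- upper_crate: Smaller white open crate, loose, 0.18 to 0.29 kg, 128 (x) x 118 (y) x 60 mm, upright grooves in its long sides. Origin: centre of its underside, z up. It starts nested in the larger one, same heading. On its +x wall is a tongue 4 mm thick (y = -2 to +2), reaching to x = 101 mm, z = 14 to 40 mm. A bridge, top at z = 60 mm, crosses its middle and carries a square knob.
- knob (a point): Centre of the square knob on the smaller crate: 30 x 30 mm, sides parallel to the crate's x and y, from 60 to 86 mm above the crate's underside (this point 73 mm). It can be gripped across x or across y.
- tongue (a point): Centre of the 16 mm square window in the tongue, at (88, 0, 27) mm in the smaller crate's frame. Stacked right, it lies at clip_point, within about 3 mm.
- pliers: Small steel spring pliers with grey grips, about 0.2 kg, lying flat, 14 mm thick, held open by a spring. Origin: under the pivot at the underside; x along the jaws, z up. Jaw pads, 10 mm long, are centred near x = 50 mm; gap there about 45 mm open. The frame belongs to one half (handle at +y, jaw at -y) and turns with it: by half of pliers_arm when both handles are squeezed evenly.
- pliers_grip (a point): Where to grip the pliers: on their centre line, at (-55, 0, 7) mm in the pliers' frame (mid thickness). Gripped across y. The grips run from x = -86 to -28 mm; z = -4 to 18 mm; outer faces 66 mm apart and parallel when open.
- pliers_tail (a point): Point on the +y handle of the pliers, at (-90, 28.5, 7) mm in the pliers' frame; the handles end at x = -104 mm.
- pliers_arm (a joint): Closing angle of the pliers, rad: 0 open (stop) to 0.65. A squeeze under 9 N at pliers_grip does not move the handles; closing takes 10 to 14 N there, plus up to 10 N from the clip; 30 N is plenty. At 0.54 the pads are parallel, 21 mm apart (clip shut), the grips about 36 mm apart. Eased to under 9 N, or to 65 mm opening, the pliers spring open in the hand.
- rest: Light wooden pliers rest, fixed. Origin: on the worktop, below the place of the pliers' pivot; x: where the pliers point when lying on it (as at the start), z up. Two blocks with flat tops at z = 30 mm: front x = -6 to 30 mm, 60 mm wide; rear x = -107 to -91 mm, 90 mm wide. Between them only a foot 36 mm wide and 5 mm high, so fingers have room beside the grips.
- mug: White mug, 95 mm high, standing by; leave alone.
- honey: Honey jar, 102 mm high, standing by; leave alone.
- spice: Spice jar, 44 mm diameter, 96 mm high, standing by; leave alone.
Not all that is in view belongs to the job. Leave any red look-alike of the upper_crate alone. Several things have the shape of the pliers; the one meant has the colours described above.

How it is judged:
On the way, in this order (a step that is already met when the one before it is completed fails the run):
1. the smaller crate stands on the rim lugs, turned half round, its tongue in the open clip, and is let go (z of upper_crate in the frame of lower_crate between 0.058 and 0.066 m and distance between tongue and clip_point below 0.008 m and value of joint clip below 0.003 m and contact force between the fingers and upper_crate below 0.3 N), for 0.2 s.
2. the pliers are held in the fingers, lifted off the rest (contact force between the fingers and pliers above 1 N and z of pliers in the frame of rest above 0.045 m), for 0.2 s.
3. the clip is snapped shut by the held pliers (value of joint clip above 0.0078 m and contact force between pliers and lower_crate above 2 N and contact force between the fingers and pliers above 2 N), for 0.05 s.
At the end, for the whole second after the job is handed in: Clip shut (over 7.8 mm); smaller crate level on the lugs, turned half round (underside 58-66 mm up, tongue window within 8 mm of the clip's middle); pliers flat on both blocks of the rest, pointing as found, pivot within 25 mm of its place; all at rest and released (value of joint clip above 0.0078 m and z of upper_crate in the frame of lower_crate between 0.058 and 0.066 m and distance between tongue and clip_point below 0.008 m and angle between upper_crate's own z axis and vertical below 0.06 rad and horizontal distance between pliers and rest below 0.025 m and z of pliers in the frame of rest between 0.025 and 0.036 m and x of pliers_tail in the frame of rest below -0.05 m and angle between pliers's own z axis and vertical below 0.08 rad and linear speed of each of pliers, upper_crate below 0.02 m/s); the robot touches nothing.
It fails at once if the fingers press on the larger crate or its clip (over 5 N) (contact force between the fingers and lower_crate above 5 N).
It fails at once if the mug is moved more than 30 mm (distance of mug from where it was at the start of the episode above 0.03 m).
It fails at once if the honey jar is moved more than 30 mm (distance of honey from where it was at the start of the episode above 0.03 m).
It fails at once if the spice jar is moved more than 30 mm (distance of spice from where it was at the start of the episode above 0.03 m).
It also fails if it takes over 64 s, if anything falls off the work surface, if the arm or the gripper's body presses on something with over 40 N, if the wrist force passes 120 N, or if a joint passes its speed limit or range.

## Working session

There is one attempt and no reset: what is moved stays moved. The work goes in short steps, Python scripts to look and compute and a shell command to move; the robot and the scene stay as the last step left them, time stands still between calls to the robot, and variables do not carry over. Pictures are saved under pics/ and viewed, at most 10 in all, crops included, and the job is handed in when it is done.

```bash
mkdir -p pics; ls; python3 - <<'E'
from bench import env, viewer
import cv2,json
for n in("scene","top"):
    s=viewer.snapshot(n); cv2.imwrite(f"pics/{n}0.png",s["img"][:,:,::-1])
    print(n,{k:(v.tolist() if hasattr(v,'tolist') else v) for k,v in s.items() if k!="img"})
print(env.state())
E
```

```text
pics
scene {'fx': 445.51755164709425, 'fy': 445.51755164709425, 'cx': 317.5900047751159, 'cy': 240.1657263176937, 'k1': -0.01401406255122323, 'rvec': [2.30808349825119, -0.8603661458393836, 0.33664269136043773], 'tvec': [-0.41102606584321605, 0.36352337050338784, 0.8420613132699063]}
top {'fx': 493.9317673930437, 'fy': 493.9317673930437, 'cx': 314.1653112700979, 'cy': 241.28956559871608, 'k1': -0.11574416776808613, 'rvec': [2.1826669616632035, -2.127797646981114, 0.14919437760220947], 'tvec': [0.010834142803986268, 0.5841726242292785, 1.2782672487472662]}
{'time_s': 0.1, 'q': array([-1.29168283,  0.6000412 , -0.00254445,  1.60002514,  0.00181993,
        0.94293622, -0.07982454]), 'qvel': array([-0.00019344, -0.00129952,  0.00220005, -0.00213687, -0.00094454,
        0.00174065, -0.00188903]), 'tau': array([ 4.41944052e-03, -7.66547227e+01,  1.50203615e+00, -2.52940267e+01,
       -5.23149048e-02,  1.35732917e-02,  3.24236066e-05]), 'tool_pos': array([0.25242858, 0.67919959, 0.23685798]), 'tcp_rot': array([-5.17138605e-05,  1.76946810e-01,  9.84220164e-01, -7.02134754e-04]), 'ft_force': array([-0.15467131,  0.29643512,  0.05195037]), 'torque': array([-0.01785037,  0.01648882,  0.07823346]), 'gripper_force': 0.0, 'grip_width': 0.0929396382280898}
```

View pics/scene0.png

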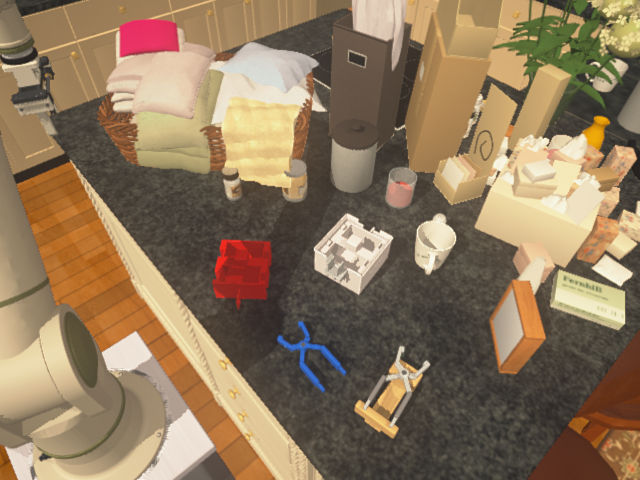

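View pics/top0.png

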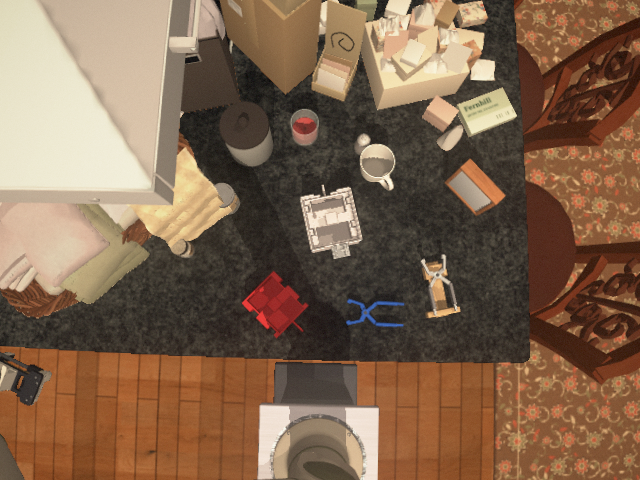

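Candidates seen:
- **Crates:** white nested pair at scene (353,252) / top (331,222). The red crate at scene (243,268) / top (275,303) is a look-alike.
- **Pliers:** grey pliers on the wooden rest at scene (400,385) / top (438,287). The blue pliers at scene (308,355) / top (375,313) are a look-alike.

I choose the white crates and the grey pliers, and will check both in close crops.

```bash
cat > h.py <<'E'
import cv2,numpy as np
from scipy.spatial.transform import Rotation as R
from bench import env,viewer
def cam(s):
    return np.array([[s["fx"],0,s["cx"]],[0,s["fy"],s["cy"]],[0,0,1]]),np.array([s["k1"],0,0,0.]),np.array(s["rvec"],float),np.array(s["tvec"],float)
def proj(s,P):
    K,d,r,t=cam(s);return cv2.projectPoints(np.array(P,float).reshape(-1,1,3),r,t,K,d)[0][:,0]
def ray(s,uv,z):
    K,d,r,t=cam(s);p=cv2.undistortPoints(np.array(uv,float).reshape(-1,1,2),K,d)[:,0]
    Rm=cv2.Rodrigues(r)[0];c=-Rm.T@t;D=np.c_[p,np.ones(len(p))]@Rm
    return c+D*((z-c[2])/D[:,2])[:,None]
def crop(s,x0,y0,x1,y1,k,step=10):
    im=cv2.resize(np.ascontiguousarray(s["img"][y0:y1,x0:x1,::-1]),None,fx=k,fy=k,interpolation=cv2.INTER_CUBIC)
    for x in range(-(-x0//step)*step,x1,step):
        cv2.line(im,((x-x0)*k,0),((x-x0)*k,5),(0,255,255),1);cv2.putText(im,str(x),((x-x0)*k,16),0,.35,(0,255,255),1)
    for y in range(-(-y0//step)*step,y1,step):
        cv2.line(im,(0,(y-y0)*k),(5,(y-y0)*k),(0,255,255),1);cv2.putText(im,str(y),(7,(y-y0)*k+4),0,.35,(0,255,255),1)
    return im
def pair(a,b,name):
    h=max(a.shape[0],b.shape[0]);p=lambda i:cv2.copyMakeBorder(i,0,h-i.shape[0],0,0,cv2.BORDER_CONSTANT)
    o=np.hstack([p(a),p(b)]);print(o.shape);cv2.imwrite(f"pics/{name}.png",o)
E
python3 - <<'E'
from h import *
s=viewer.snapshot("scene");t=viewer.snapshot("top")
pair(crop(s,308,208,398,298,4),crop(t,295,180,365,262,6),"crate")
pair(crop(s,352,342,437,440,5),crop(t,415,250,465,325,7),"pliers")
E
```

```text
(492, 780, 3)
(525, 775, 3)
```

View pics/crate.png

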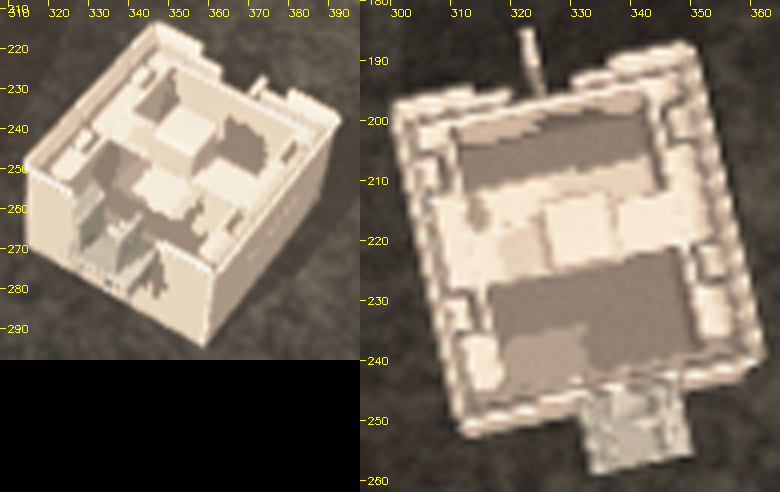

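View pics/pliers.png

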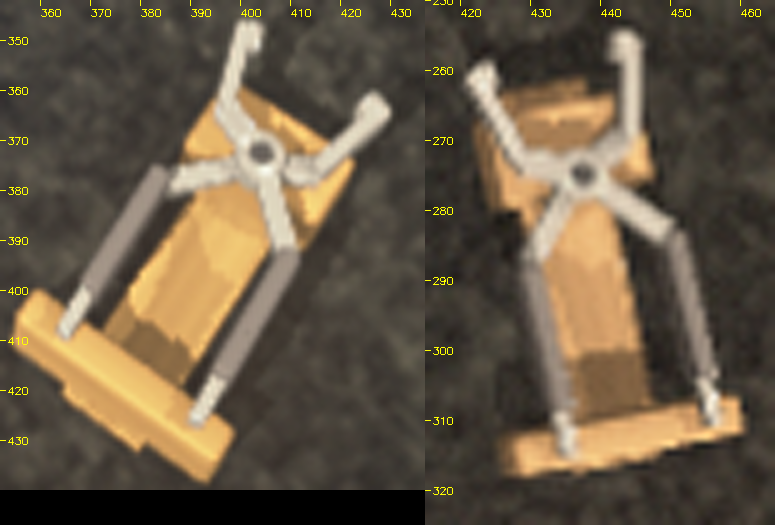

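The crops confirm both choices: the white nested crates with the steel clip toward the robot, and the grey-grip steel pliers on the wooden rest. Now I fit poses from the corners I read off, in both views.

```bash
python3 - <<'E'
from h import *
from scipy.optimize import least_squares as LS
s=viewer.snapshot("scene");t=viewer.snapshot("top")
def W(p,L):
    L=np.array(L,float);c,n=np.cos(p[2]),np.sin(p[2])
    return np.c_[p[0]+c*L[:,0]-n*L[:,1],p[1]+n*L[:,0]+c*L[:,1],L[:,2]]
def fit(f,ut,us,p0,nm,jt=None,js=None):
    def r(p):
        L=np.array(f(p));return np.r_[(proj(t,W(p,L[:len(ut)] if jt is None else L[jt]))-ut).ravel(),(proj(s,W(p,L if js is None else L[js]))-us).ravel()]
    o=LS(r,p0,loss="soft_l1");print(nm,o.x.round(4),"res",r(o.x).round(1).tolist());return o.x
g=[[1,1],[1,-1],[-1,-1],[-1,1]]
box=lambda p:[[a*(.07+p[3]),b*(.065+p[3]),.078] for a,b in g]
c=fit(box,np.array([[300,197],[348,187.5],[360.5,240],[312,252]]),np.array([[346,214],[391,238],[360.5,274],[313,248.5]]),[.7,0,0,0],"crate",[0,1,2,3],[0,1,2,3])
kn=lambda p:[[a*.015,b*.015,.090] for a,b in g]
fit(kn,np.array([[325,213.5],[337,212],[338.5,222],[327.5,225]]),np.array([[356,235],[363,241.5],[354.5,249],[346.5,241.5]]),c[:3],"knob",[0,1,2,3],[0,1,2,3])
pl=lambda p:[[0,0,.044],[-.104,p[3],.040],[-.104,-p[3],.040],[p[4],p[5],.04],[p[4],-p[5],.04]]
q=fit(pl,np.array([[437.5,274.5],[436,314.5],[456.5,309.5],[422.5,260],[443.5,256]]),np.array([[404,372],[364,408.5],[391,425],[403,349],[428,364]]),[.55,-.2,0,.0285,.05,.025],"pliers",[0,1,2,3,4],[0,1,2,3,4])
print("rest blk proj",proj(s,W(q,[[-.091,.045,.03],[-.107,.045,.03],[-.107,-.045,.03],[-.091,-.045,.03]])).round(1).tolist(),proj(t,W(q,[[-.107,.045,.03],[-.091,-.045,.03]])).round(1).tolist())
print("clip",W(c,[[-.088,0,.089]]))
for n,uvt,uvs in [("mug",[377,155],[435,235])]: print(n,ray(t,[uvt],.095),ray(s,[uvs],.095))
E
```

```text
crate [ 0.6403 -0.0154  0.2344 -0.    ] res [0.7, 0.5, 1.1, 0.0, 0.3, -0.9, -0.3, -2.6, -0.7, -0.3, -0.2, -1.2, -0.5, 1.1, -0.3, 0.1]
knob [ 0.6384 -0.0212  0.1237] res [1.6, -0.5, 1.2, -0.1, 0.9, 1.3, 0.3, -0.6, -3.2, -0.7, -0.2, -0.7, 0.3, -0.9, -1.8, -0.1]
pliers [ 0.5052 -0.3056  0.2369  0.0283  0.0447  0.0288] res [0.5, -1.0, 0.5, -0.3, 0.4, 0.0, 0.8, -0.4, 0.5, -1.0, -0.2, 0.4, 0.1, -0.9, -0.6, 0.5, -1.6, -0.2, -1.4, 0.0]
rest blk proj [[359.7, 399.0], [355.3, 405.7], [396.7, 434.0], [400.9, 426.7]] [[429.9, 316.7], [460.6, 303.4]]
clip [[ 0.55472355 -0.03581792  0.089     ]]
mug [[ 0.80931471 -0.13353039  0.095     ]] [[ 0.79472616 -0.13523055  0.095     ]]
```

```bash
cat > sil.py <<'E'
from h import *
from scipy.optimize import minimize
def W(p,L):
    L=np.array(L,float);c,n=np.cos(p[2]),np.sin(p[2])
    return np.c_[p[0]+c*L[:,0]-n*L[:,1],p[1]+n*L[:,0]+c*L[:,1],L[:,2]]
def hull(s,P,K,x0,y0,w,h):
    q=((proj(s,P)-[x0,y0]+.5)*K-.5);m=np.zeros((h*K,w*K),np.uint8)
    cv2.fillConvexPoly(m,cv2.convexHull((q*16).round().astype(np.int32)),1,shift=4);return m
def run(p0):
    K=6;D=[]
    for n,(x0,y0,x1,y1) in {"scene":(300,200,405,305),"top":(285,170,375,270)}.items():
        s=viewer.snapshot(n);im=cv2.resize(s["img"][y0:y1,x0:x1],None,fx=K,fy=K,interpolation=cv2.INTER_CUBIC).astype(int)
        m=(im.sum(2)>270).astype(np.uint8)
        e=lambda a,b,za,zb,y:hull(s,W(p0,[[i,j*y,k] for i in(a,b) for j in(1,-1) for k in(za,zb)]),K,x0,y0,x1-x0,y1-y0)
        ign=e(-.11,-.066,.045,.105,.028)|e(.06,.11,.0,.095,.024)
        D.append((s,m,ign,x0,y0,x1-x0,y1-y0))
    def cost(p,ret=0):
        c=[]
        for s,m,ign,x0,y0,w,h in D:
            f=p[3]
            P=[[a*.07,b*.065,z] for a in(1,-1) for b in(1,-1) for z in(0,.07)]+[[a*(.07+f),b*(.065+f),.078] for a in(1,-1) for b in(1,-1)]
            r=hull(s,W(p,P),K,x0,y0,w,h);c.append(((r!=m)&(ign==0)).sum()/K/K)
        return c if ret else sum(c)
    sx=np.array([p0]+[np.array(p0)+d for d in np.diag([.004,.004,.05,.003])])
    o=minimize(cost,p0,method="Nelder-Mead",options=dict(initial_simplex=sx,xatol=1e-5,fatol=.01))
    print(o.x.round(4),cost(o.x,1),cost(p0,1));return o.x,D
E
python3 - <<'E'
from sil import *
x,D=run([.6403,-.0154,.2344,0.001])
run([.639,-.018,.22,0.001])
o=[]
for s,m,ign,x0,y0,w,h in D:
    im=crop(s,x0,y0,x0+w,y0+h,4)
    P=W(x,[[a*(.07+x[3]),b*(.065+x[3]),.078] for a,b in[(1,1),(1,-1),(-1,-1),(-1,1)]]+[[-.07,-.065,0],[-.07,.065,0],[.07,-.065,0]])
    Kb=W(x,[[a*.015,b*.015,.09] for a,b in[(1,1),(1,-1),(-1,-1),(-1,1)]])
    q=lambda P:((proj(s,P)-[x0,y0]+.5)*4-.5).round().astype(int)
    a=q(P);cv2.polylines(im,[a[:4]],1,(0,0,255),1);cv2.polylines(im,[a[[5,4,6]]],0,(255,0,0),1);cv2.polylines(im,[q(Kb)],1,(0,200,0),1);o.append(im)
pair(o[0],o[1],"ov")
E
```

```text
[ 0.6411 -0.0161  0.2388  0.0037] [np.float64(498.02777777777777), np.float64(205.38888888888889)] [np.float64(571.6944444444445), np.float64(298.1666666666667)]
[ 0.6412 -0.0164  0.2417  0.0035] [np.float64(483.0555555555556), np.float64(215.63888888888889)] [np.float64(577.1666666666666), np.float64(332.97222222222223)]
(420, 780, 3)
```

View pics/ov.png

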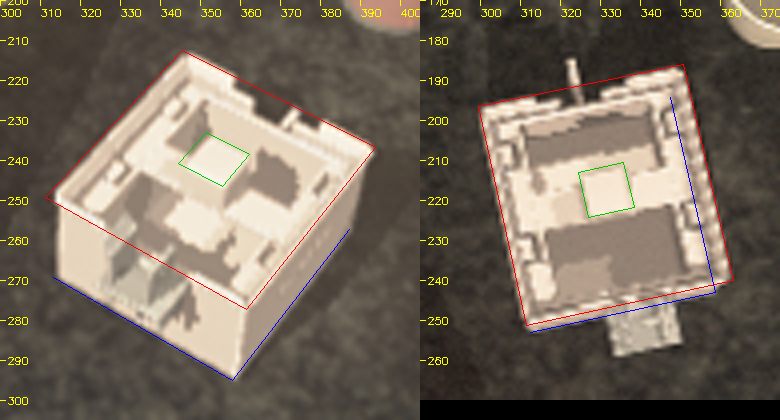

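The overlay fits well: the red rim lies on the rim and the green square on the knob (scene (352,241), top (332,212)). Crate pose is (0.641, -0.0163), yaw 0.24. Now a helper to work out the moves.

```bash
cat >> h.py <<'E'
def plan(pos,psi):
    """turn first (tool axes, deg), then shift in the turned tool axes (m); psi=world angle of tool y, tool down"""
    st=env.state();w,x,y,z=st["tcp_rot"];A=R.from_quat([x,y,z,w])
    c,n=np.cos(psi),np.sin(psi);T=R.from_matrix(np.array([[n,c,0],[-c,n,0],[0,0,-1]]))
    print("turn",(A.inv()*T).as_rotvec(degrees=True).round(2),"shift",T.inv().apply(np.array(pos)-st["tool_pos"]).round(4),"at",st["tool_pos"].round(4),"q",st["q"].round(2),"t",round(st["time_s"],2))
E
python3 -c "
from h import *
plan([.45,.15,.29],.24+np.pi/2)"
```

```text
Traceback (most recent call last):
  File "h.py", line 25, in plan
    c,n=np.cos(psi),np.sin(psi);T=R.from_matrix(np.array([[n,c,0],[-c,n,0],[0,0,-1]]))
                                  ~~~~~~~~~~~~~^^^^^^^^^^^^^^^^^^^^^^^^^^^^^^^^^^^^^^^
  File "scipy/spatial/transform/_rotation.pyx", line 1143, in scipy.spatial.transform._rotation.Rotation.from_matrix
ValueError: Non-positive determinant (left-handed or null coordinate frame) in rotation matrix 0: [[ 0.97133797 -0.23770263  0.        ]
 [ 0.23770263  0.97133797  0.        ]
 [ 0.          0.         -1.        ]].
```

```bash
sed -i 's/\[\[n,c,0\],\[-c,n,0\]/[[-n,c,0],[c,n,0]/' h.py
python3 -c "
from h import *
plan([.45,.15,.29],.24+np.pi/2)"
```

```text
turn [-1.000e-02  0.000e+00 -3.413e+01] shift [-0.0659 -0.5613 -0.0525] at [0.2525 0.6796 0.2375] q [-1.29  0.6  -0.    1.6   0.    0.94 -0.08] t 0.5
```

```bash
python3 -m crank '[[0,0,-0.013,0,0,-8.53,0.06],[0,0,-0.013,0,0,-8.53,0.06],[0,0,-0.013,0,0,-8.53,0.06],[0,0,-0.013,0,0,-8.53,0.06],[-0.0055,-0.047,0,0,0,0,0.06],[-0.0055,-0.047,0,0,0,0,0.06],[-0.0055,-0.047,0,0,0,0,0.06],[-0.0055,-0.047,0,0,0,0,0.06],[-0.0055,-0.047,0,0,0,0,0.06],[-0.0055,-0.047,0,0,0,0,0.06]]' 30
python3 -m crank '[[-0.0055,-0.047,0,0,0,0,0.06],[-0.0055,-0.047,0,0,0,0,0.06],[-0.0055,-0.047,0,0,0,0,0.06],[-0.0055,-0.047,0,0,0,0,0.06],[-0.0055,-0.047,0,0,0,0,0.06],[-0.0055,-0.047,0,0,0,0,0.06],[0,0,0,0,0,0,0.06],[0,0,0,0,0,0,0.06]]'
python3 -c "
from h import *
plan([.641,-.0163,.14],.24+np.pi/2)"
```

```text
time_s: 1.5
tool_pos: [0.352, 0.4117, 0.2899]
tcp_rot: [0.0, -0.12, 0.993, 0.0]
ft_force: [0.8, -1.0, 0.7]
grip_width: 0.0599
gripper_force: 0.0
time_s: 2.3
tool_pos: [0.4509, 0.1466, 0.2899]
tcp_rot: [0.0, -0.118, 0.993, 0.0]
ft_force: [0.1, 0.6, 0.6]
grip_width: 0.0599
gripper_force: 0.0
turn [ 0.01  0.03 -0.18] shift [-0.146  -0.2034  0.1499] at [0.4509 0.1466 0.2899] q [-0.38  0.23 -0.07  2.09  0.02  0.82  1.35] t 2.3
```

```bash
python3 -m crank '[[-0.0243,-0.0339,0.02,0,0,-0.18,0.06],[-0.0243,-0.0339,0.02,0,0,0,0.06],[-0.0243,-0.0339,0.02,0,0,0,0.06],[-0.0243,-0.0339,0.02,0,0,0,0.06],[-0.0243,-0.0339,0.02,0,0,0,0.06],[-0.0245,-0.0339,0.02,0,0,0,0.06],[0,0,0.03,0,0,0,0.06],[0,0,0,0,0,0,0.06],[0,0,0,0,0,0,0.06]]'
python3 - <<'E'
from h import *
plan([.641,-.0163,.086],.24+np.pi/2)
s=viewer.snapshot("scene");t=viewer.snapshot("top")
pair(crop(s,300,180,410,300,4),crop(t,290,165,380,265,4),"g1")
E
```

```text
time_s: 3.2
tool_pos: [0.6405, -0.0127, 0.1395]
tcp_rot: [-0.001, -0.122, 0.992, 0.001]
ft_force: [0.8, -0.5, 0.8]
grip_width: 0.0599
gripper_force: 0.0
turn [ 0.08 -0.09  0.3 ] shift [ 0.0004 -0.0036  0.0535] at [ 0.6405 -0.0127  0.1395] q [-0.05  0.61 -0.02  1.88  0.02  0.65  1.73] t 3.2
(480, 800, 3)
```

View pics/g1.png

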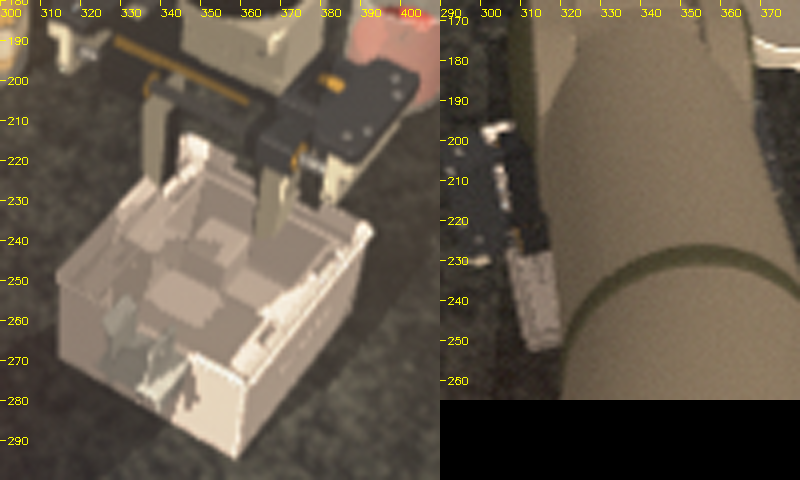

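The open fingers straddle the knob (fingertips near scene (345,178) and (368,245), knob between them), while the arm hides most of the top view. Descending with a small correction, gripping and lifting a little.

```bash
python3 -m crank '[[0.0004,-0.0036,0.02,0,0,0.3,0.06],[0,0,0.02,0,0,0,0.06],[0,0,0.012,0,0,0,0.06],[0,0,0,0,0,0,0.06],[0,0,0,0,0,0,0.02],[0,0,0,0,0,0,0.02],[0,0,0,0,0,0,0.02],[0,0,0,0,0,0,0.02]]' 40
python3 -m crank '[[0,0,0,0,0,0,0.02],[0,0,0,0,0,0,0.02]]'
python3 -c "
from h import *
plan([.641,-.0163,.205],.24-np.pi/2)"
```

```text
time_s: 4.1
tool_pos: [0.6419, -0.0186, 0.0883]
tcp_rot: [0.0, -0.118, 0.993, -0.0]
ft_force: [-0.2, 3.3, 3.4]
grip_width: 0.0326
gripper_force: 2.8
time_s: 4.3
tool_pos: [0.6418, -0.0183, 0.0882]
tcp_rot: [0.0, -0.119, 0.993, 0.0]
ft_force: [-1.2, 1.6, 5.6]
grip_width: 0.0299
gripper_force: 40.0
turn [ 6.0000e-02 -1.0000e-02  1.7987e+02] shift [-0.0003 -0.0022 -0.1168] at [ 0.6418 -0.0183  0.0882] q [-0.05  0.68 -0.02  1.91  0.02  0.55  1.73] t 4.3
```

```bash
python3 -m crank '[[0,0,-0.01,0,0,0,0.02],[0,0,-0.015,0,0,0,0.02],[0,0,-0.02,0,0,0,0.02],[0,0,-0.025,0,0,0,0.02],[0,0,-0.025,0,0,0,0.02],[0,0,-0.025,0,0,0,0.02],[0,0,0,0,0,8.5,0.02],[0,0,0,0,0,8.5,0.02],[0,0,0,0,0,8.5,0.02],[0,0,0,0,0,8.5,0.02]]'
python3 -m crank '[[0,0,0,0,0,8.5,0.02],[0,0,0,0,0,8.5,0.02],[0,0,0,0,0,8.5,0.02],[0,0,0,0,0,8.5,0.02],[0,0,0,0,0,8.5,0.02],[0,0,0,0,0,8.5,0.02],[0,0,0,0,0,8.5,0.02],[0,0,0,0,0,8.5,0.02],[0,0,0,0,0,8.5,0.02],[0,0,0,0,0,8.5,0.02]]'
python3 -m crank '[[0,0,0,0,0,8.5,0.02],[0,0,0,0,0,8.5,0.02],[0,0,0,0,0,8.5,0.02],[0,0,0,0,0,8.5,0.02],[0,0,0,0,0,8.5,0.02],[0,0,0,0,0,8.5,0.02],[0,0,0,0,0,1.4,0.02],[0,0,0,0,0,0,0.02],[0,0,0,0,0,0,0.02]]'
python3 - <<'E'
from h import *
plan([.641,-.0163,.205],.24-np.pi/2)
s=viewer.snapshot("scene");t=viewer.snapshot("top")
pair(crop(s,295,160,405,300,4),crop(t,290,165,380,265,4),"g2")
E
```

```text
time_s: 5.3
tool_pos: [0.6415, -0.0188, 0.2089]
tcp_rot: [0.0, 0.18, 0.984, 0.0]
ft_force: [-0.3, -0.1, -2.5]
grip_width: 0.0298
gripper_force: 40.0
time_s: 6.3
tool_pos: [0.6415, -0.0183, 0.2087]
tcp_rot: [-0.0, 0.797, 0.604, 0.001]
ft_force: [-0.1, 0.9, -1.1]
grip_width: 0.0295
gripper_force: 40.0
time_s: 7.2
tool_pos: [0.6416, -0.0185, 0.208]
tcp_rot: [-0.0, 0.981, 0.194, 0.0]
ft_force: [0.3, 0.2, -1.8]
grip_width: 0.0296
gripper_force: 40.0
turn [-0.03 -0.02  8.66] shift [-0.0001 -0.0023  0.003 ] at [ 0.6416 -0.0185  0.208 ] q [-0.58  0.67  0.85  1.86 -0.64  0.9  -0.6 ] t 7.2
(560, 800, 3)
```

View pics/g2.png

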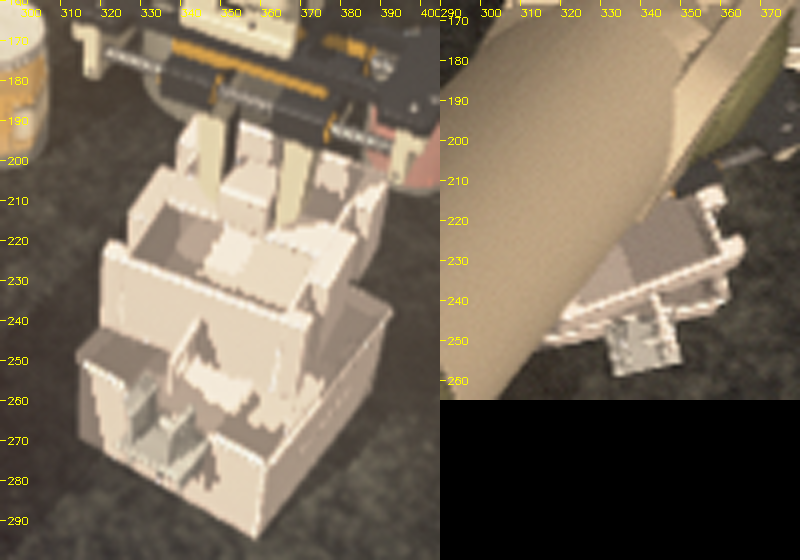

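The crate is lifted clear and nearly turned; its tongue at scene (337,242) hangs above the clip at scene (335,262). Finishing the turn and aligning.

```bash
python3 -m crank '[[0,0,0,0,0,4.4,0.02],[0,0,0,0,0,4.26,0.02],[0,-0.0015,0.011,0,0,0,0.02],[0,0,0.011,0,0,0,0.02],[0,0,0,0,0,0,0.02],[0,0,0,0,0,0,0.02]]'
python3 - <<'E'
from h import *
from sil import W
plan([.641,-.0168,.1462],.24-np.pi/2)
s=viewer.snapshot("scene");st=env.state();p=st["tool_pos"]
im=crop(s,295,180,405,300,5)
q=lambda P:((proj(s,P)-[295,180]+.5)*5-.5).round().astype(int)
g=[(1,1),(1,-1),(-1,-1),(-1,1)];zu=p[2]-.0842
for h,col in((p[:2],(0,0,255)),((.641,-.0163),(255,0,0))):
  U=[h[0],h[1],.24]
  for z in(0,.06): cv2.polylines(im,[q(W(U,[[a*.064,b*.059,zu+z] for a,b in g]))],1,col,1)
  cv2.polylines(im,[q(W(U,[[-.101,0,zu+.014],[-.101,0,zu+.04],[-.064,0,zu+.04],[-.064,0,zu+.014]]))],1,col,1)
cv2.imwrite("pics/g3.png",im)
E
```

```text
time_s: 7.9
tool_pos: [0.641, -0.0173, 0.1851]
tcp_rot: [-0.0, 0.993, 0.118, -0.0]
ft_force: [0.0, 0.3, -1.6]
grip_width: 0.0296
gripper_force: 40.0
turn [-0.01  0.05 -0.14] shift [ 0.0001 -0.0005  0.0389] at [ 0.641  -0.0173  0.1851] q [-0.58  0.71  0.87  1.88 -0.7   0.88 -0.7 ] t 7.9
```

View pics/g3.png

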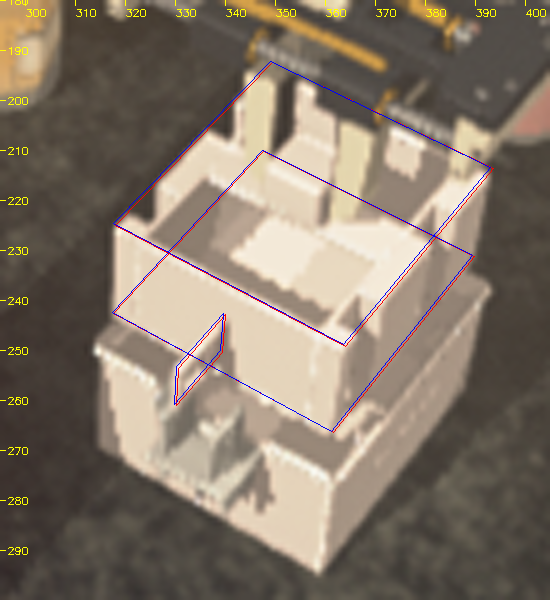

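The crate outline agrees with the predicted wireframe within about a pixel (left top corner (316,225), tongue (330,255)), with the tongue right above the clip gap. Lowering gently.

```bash
python3 -m crank '[[0,-0.0003,0.008,0,0,0,0.02],[0,0,0.008,0,0,0,0.02],[0,0,0.007,0,0,0,0.02],[0,0,0.005,0,0,0,0.02],[0,0,0,0,0,0,0.02]]'
python3 -m crank '[[0,0,0.004,0,0,0,0.02],[0,0,0.004,0,0,0,0.02],[0,0,0.003,0,0,0,0.02],[0,0,0,0,0,0,0.02]]'
```

```text
time_s: 8.45
tool_pos: [0.6412, -0.0168, 0.157]
tcp_rot: [-0.0, 0.993, 0.118, -0.0]
ft_force: [0.3, -0.2, -1.7]
grip_width: 0.0299
gripper_force: 40.0
time_s: 8.85
tool_pos: [0.642, -0.0168, 0.1466]
tcp_rot: [0.0, 0.993, 0.118, 0.001]
ft_force: [4.2, 1.6, -1.8]
grip_width: 0.0299
gripper_force: 40.0
```

```bash
python3 -m crank '[[0,0,0.001,0,0,0,0.02],[0,0,0,0,0,0,0.02],[0,0,0,0,0,0,0.06],[0,0,0,0,0,0,0.06],[0,0,0,0,0,0,0.06],[0,0,-0.02,0,0,0,0.06],[0,0,-0.04,0,0,0,0.06],[0,0,-0.02,0,0,0,0.06],[0,0,0,0,0,0,0.06]]'
python3 -c "
from h import *
plan([.4518,-.3185,.25],.237-np.pi/2)"
```

```text
time_s: 9.75
tool_pos: [0.6419, -0.0176, 0.2282]
tcp_rot: [0.0, 0.993, 0.118, 0.002]
ft_force: [-0.3, 0.7, -0.1]
grip_width: 0.0602
gripper_force: 0.0
turn [ 0.05 -0.19 -0.05] shift [-0.2555  0.2479 -0.0218] at [ 0.6419 -0.0176  0.2282] q [-0.61  0.67  0.92  1.85 -0.65  0.95 -0.74] t 9.75
```

```bash
python3 -m crank '[[-0.032,0.031,0,0,0,0,0.093],[-0.032,0.031,0,0,0,0,0.093],[-0.032,0.031,0,0,0,0,0.093],[-0.032,0.031,0,0,0,0,0.093],[-0.032,0.031,0,0,0,0,0.093],[-0.032,0.031,0,0,0,0,0.093],[-0.032,0.031,0,0,0,0,0.093],[-0.0315,0.0309,0,0,0,0,0.093],[0,0,0.03,0,0,0,0.093],[0,0,0,0,0,0,0.093]]'
python3 - <<'E'
from h import *
plan([.4518,-.3185,.15],.237-np.pi/2)
s=viewer.snapshot("scene");t=viewer.snapshot("top")
a=crop(s,305,185,400,300,4)
b=crop(t,290,175,365,265,5)
pair(a,b,"stk")
E
```

```text
time_s: 10.75
tool_pos: [0.4486, -0.3172, 0.193]
tcp_rot: [-0.002, 0.993, 0.117, -0.002]
ft_force: [0.3, 0.3, -0.6]
grip_width: 0.0932
gripper_force: 0.0
turn [-0.22  0.2  -0.18] shift [0.0028 0.002  0.043 ] at [ 0.4486 -0.3172  0.193 ] q [-0.04  0.58  0.83  2.08 -0.63  0.76 -0.14] t 10.75
(460, 755, 3)
```

View pics/stk.png

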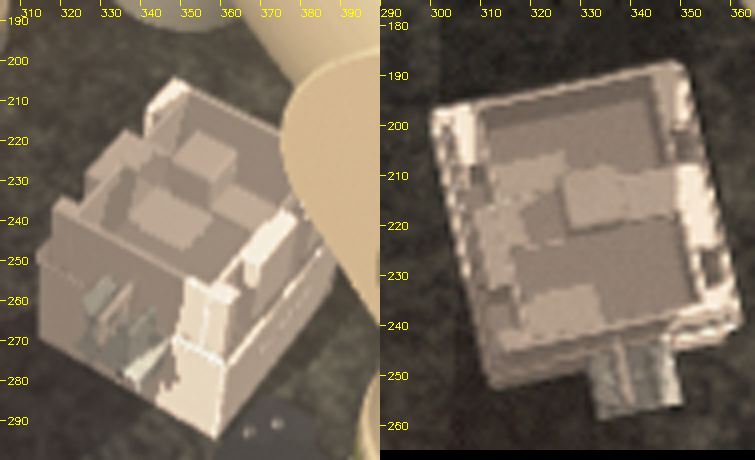

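The small crate stands level on the lugs, with its tongue between the open cheeks (scene (334,262), top (339,250)). Now the pliers.

```bash
python3 -m crank '[[0.0028,0.002,0.03,-0.2,0.2,-0.2,0.093],[0,0,0.03,0,0,0,0.093],[0,0,0.03,0,0,0,0.093],[0,0,0.02,0,0,0,0.093],[0,0,0,0,0,0,0.093],[0,0,0,0,0,0,0.093]]'
python3 -c "
from h import *
plan([.4518,-.3185,.037],.237-np.pi/2)"
```

```text
time_s: 11.45
tool_pos: [0.4551, -0.3188, 0.0863]
tcp_rot: [0.002, 0.993, 0.12, 0.002]
ft_force: [-0.7, 0.4, -0.3]
grip_width: 0.0926
gripper_force: 0.0
turn [ 0.2  -0.2   0.25] shift [-0.0031 -0.0011  0.0493] at [ 0.4551 -0.3188  0.0863] q [ 0.1   0.71  0.63  2.14 -0.83  0.55  0.02] t 11.45
```

```bash
python3 -m crank '[[-0.003,-0.0005,0.02,0.2,-0.2,0.2,0.093],[0,0,0.02,0,0,0,0.093],[0,0,0.009,0,0,0,0.093],[0,0,0,0,0,0,0.093],[0,0,0,0,0,0,0.093],[0,0,0,0,0,0,0.093]]'
python3 -c "
from h import *
plan([.4518,-.3185,.037],.237-np.pi/2)"
```

```text
time_s: 12.05
tool_pos: [0.452, -0.3198, 0.0377]
tcp_rot: [0.0, 0.993, 0.118, 0.001]
ft_force: [-0.1, 0.4, 0.2]
grip_width: 0.0931
gripper_force: 0.0
turn [ 0.06 -0.06 -0.01] shift [ 0.0001 -0.0013  0.0007] at [ 0.452  -0.3198  0.0377] q [ 0.18  0.77  0.52  2.16 -0.92  0.45  0.1 ] t 12.05
```

```bash
python3 -m crank '[[0,0,0,0,0,0,0.07],[0,0,0,0,0,0,0.062],[0,0,0,0,0,0,0.062],[0,0,0,0,0,0,0.062],[0,0,0,0,0,0,0.062]]' 30
python3 -m crank '[[0,0,0,0,0,0,0.062],[0,0,0,0,0,0,0.062]]'
```

```text
time_s: 12.55
tool_pos: [0.451, -0.3192, 0.0367]
tcp_rot: [-0.0, 0.993, 0.118, -0.0]
ft_force: [-1.6, 0.9, 4.0]
grip_width: 0.063
gripper_force: 13.2
time_s: 12.75
tool_pos: [0.451, -0.3193, 0.0367]
tcp_rot: [-0.0, 0.993, 0.118, -0.0]
ft_force: [-2.9, 2.3, 4.6]
grip_width: 0.0628
gripper_force: 14.0
```

```bash
python3 -m crank '[[0,0,-0.01,0,0,0,0.062],[0,0,-0.02,0,0,0,0.062],[0,0,-0.03,0,0,0,0.062],[0,0,-0.04,0,0,0,0.062],[0,0,-0.04,0,0,0,0.062],[0,0,0,0,0,0,0.062],[0,0,0,0,0,0,0.062],[0,0,0,0,0,0,0.062]]'
python3 -c "
from h import *
from sil import W
p=W([.641,-.0163,.24],[[-.218,-.004,.175]])[0];print(p)
plan(p,.24-np.pi/2)"
```

```text
time_s: 13.55
tool_pos: [0.4514, -0.3188, 0.1759]
tcp_rot: [-0.0, 0.993, 0.118, -0.0]
ft_force: [-0.1, -0.0, -2.5]
grip_width: 0.0625
gripper_force: 11.2
[ 0.43019913 -0.07200452  0.175     ]
turn [-0.05  0.03 -0.16] shift [ 0.0381 -0.2448  0.0009] at [ 0.4514 -0.3188  0.1759] q [-0.02  0.6   0.81  2.09 -0.66  0.73 -0.11] t 13.55
```

```bash
python3 -m crank '[[0.0045,-0.02,0,0,0,0,0.062],[0.0045,-0.035,0,0,0,0,0.062],[0.0045,-0.035,0,0,0,0,0.062],[0.0045,-0.035,0,0,0,0,0.062],[0.0045,-0.035,0,0,0,0,0.062],[0.0045,-0.035,0,0,0,0,0.062],[0.0045,-0.03,0,0,0,0,0.062],[0.0066,-0.02,0,0,0,0,0.062],[0,0,0,0,0,0,0.062],[0,0,0,0,0,0,0.062]]'
python3 -m crank '[[0,0,0,0,0,0,0.062],[0,0,0,0,0,0,0.062],[0,0,0,0,0,0,0.062]]'
python3 - <<'E'
from h import *
from sil import W
p=W([.641,-.0163,.24],[[-.218,-.004,.085]])[0]
plan(p,.24-np.pi/2)
st=env.state();tp=st["tool_pos"]
s=viewer.snapshot("scene");t=viewer.snapshot("top")
def over(s,b,k):
    im=crop(s,*b,k);q=lambda P:((proj(s,P)-b[:2]+.5)*k-.5).round().astype(int)
    L=[[.055,0,tp[2]],[.055,.02,tp[2]],[.105,.02,tp[2]],[.105,-.02,tp[2]],[.055,-.02,tp[2]],[.055,0,tp[2]],[-.04,0,tp[2]]]
    cv2.polylines(im,[q(W([tp[0],tp[1],.24],L))],0,(0,0,255),1)
    cl=[[-.101,.01,.099],[-.075,.01,.099],[-.075,-.0195,.099],[-.101,-.0195,.099]]
    cv2.polylines(im,[q(W([.641,-.0163,.24],cl))],1,(255,0,0),1);return im
pair(over(s,(260,215,365,345),4),over(t,(295,220,390,330),4),"jaw")
E
```

```text
time_s: 14.55
tool_pos: [0.4308, -0.0724, 0.176]
tcp_rot: [0.0, 0.993, 0.118, -0.001]
ft_force: [0.3, -0.4, -1.4]
grip_width: 0.0627
gripper_force: 11.2
time_s: 14.85
tool_pos: [0.431, -0.0733, 0.1766]
tcp_rot: [0.0, 0.993, 0.117, -0.0]
ft_force: [0.1, 0.7, -1.5]
grip_width: 0.0623
gripper_force: 11.2
turn [ 0.02  0.   -0.29] shift [-0.0005 -0.0014  0.0916] at [ 0.431  -0.0733  0.1766] q [-0.57  0.5   0.88  2.33 -0.71  0.6  -0.47] t 14.85
(520, 800, 3)
```

```bash
python3 -m crank '[[-0.003,-0.001,0.02,0,0,0,0.062],[0,0,0.025,0,0,0,0.062],[0,0,0.025,0,0,0,0.062],[0,0,0.0205,0,0,0,0.062],[0,0,0,0,0,0,0.062],[0,0,0,0,0,0,0.062],[0,0,0,0,0,0,0.062]]'
python3 - <<'E'
from h import *
from sil import W
p=W([.641,-.0163,.24],[[-.193,-.004,.085]])[0]
plan(p,.24-np.pi/2)
st=env.state();tp=st["tool_pos"];print(st["ft_force"],st["grip_width"])
s=viewer.snapshot("scene");t=viewer.snapshot("top")
def over(s,b,k):
    im=crop(s,*b,k);q=lambda P:((proj(s,P)-b[:2]+.5)*k-.5).round().astype(int)
    cv2.circle(im,q(W([tp[0],tp[1],.24],[[.055,0,tp[2]+.007]]))[0],4,(0,0,255),1)
    for y in(.021,-.021):cv2.circle(im,q(W([tp[0],tp[1],.24],[[.105,y,tp[2]+.007]]))[0],3,(0,0,255),1)
    cl=[[-.101,.01,.099],[-.075,.01,.099],[-.075,-.0195,.099],[-.101,-.0195,.099]]
    cv2.polylines(im,[q(W([.641,-.0163,.24],cl))],1,(255,0,0),1);return im
pair(over(s,(285,240,365,330),5),over(t,(315,225,385,325),5),"jaw")
E
```

```text
time_s: 15.65
tool_pos: [0.4284, -0.0725, 0.087]
tcp_rot: [0.0, 0.993, 0.118, 0.001]
ft_force: [-0.5, 0.3, -2.4]
grip_width: 0.0624
gripper_force: 11.2
turn [ 0.03 -0.06 -0.23] shift [ 0.0269 -0.0001  0.002 ] at [ 0.4284 -0.0725  0.087 ] q [-0.33  0.61  0.54  2.4  -1.    0.36 -0.24] t 15.65
[-0.52421882  0.26919597 -2.36675565] 0.06244060410821328
(500, 750, 3)
```

View pics/jaw.png

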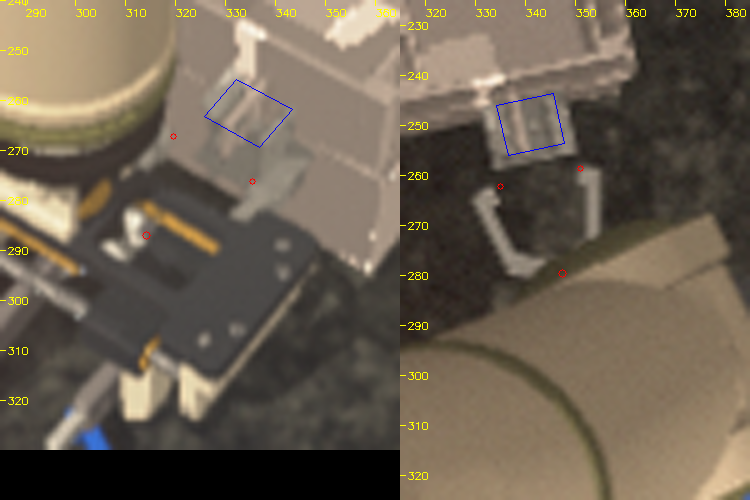

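The top view shows the jaws in front of the clip, tips at top (331,264) and (353,260), with the cheeks between (336,256) and (348,254): aligned within about 3 mm. The scene view hides the jaw height, so I check for nose sag by differencing pictures over a small vertical move.

```bash
cat > d.py <<'E'
import sys;from h import *
s=viewer.snapshot("scene");np.save(sys.argv[1],s["img"])
E
python3 d.py a.npy
python3 -m crank '[[0,0,-0.02,0,0,0,0.062],[0,0,-0.02,0,0,0,0.062],[0,0,0,0,0,0,0.062],[0,0,0,0,0,0,0.062]]'
python3 d.py b.npy
python3 - <<'E'
from h import *
from sil import W
s=viewer.snapshot("scene")
a,b=np.load("a.npy").astype(int),np.load("b.npy").astype(int)
L=lambda i:i.sum(2)//3
x0,x1,y0,y1=306,348,250,288
D=L(b)-L(a)
print("rows y, cols x 306.. ; raised-minus-low /10")
for y in range(y0,y1):print(y,"".join("." if abs(v)<12 else ("+" if v>0 else "-") for v in D[y,x0:x1])," ","".join("%X"%(v//16) for v in L(a)[y,x0:x1]))
E
```

```text
time_s: 16.2
tool_pos: [0.4284, -0.0716, 0.1264]
tcp_rot: [0.0, 0.993, 0.119, 0.001]
ft_force: [0.0, 1.1, -1.6]
grip_width: 0.0622
gripper_force: 11.2
rows y, cols x 306.. ; raised-minus-low /10
250 -------------++..........++...............   888887777778877888888888878CDD988888999998
251 ------------.++...........+--.............   98888777778886778888888888ADDD988888889999
252 ------------++...........-----............   88888777788876778888888889CDDD988888888899
253 -----------.++..........-------...........   8888877789986588888888889ACDDD988888888888
254 ----------.+++.........--------...........   888887789A97657898888888BBCCCD988888888888
255 ----------.+++.........-------............   9888888ABA8656788888888ABAAAAB888888888888
256 ---------.++++........---...--............   888889ABA87557888888889BA999B99A8888888888
257 --------.++++.........-.....-.............   8889ABAA8765578888888899998899AA8788888888
258 -------.+++++...............-.............   99ABBB9876556888888889999887AAA97788888888
259 ------.+++++..............................   BBCBA87765557888888899999878
[... 1890 characters left out ...]
-----------   443334456544444444443333335788998777888888
281 ..++.-------..........++.-----------------   443356667654444444444433467898877678888888
282 ..+.----------.........+.------...--------   44359A977775654444444443588987655567888888
283 ..+-------------.........-----.....-----.+   4336CDCA7666875444444444567875444445778888
284 .++--------------..........-........---.++   3335BDCA6666898654444444445544444444567788
285 +++.------..------...................-++++   3334ACB76644688976544444444444444444445678
286 +.+.-----....-------..................++++   33349CA76544457888764444444444444444444457
287 ...------......-------............--.+++++   45458C975444444578987544444444444455544445
```

```bash
python3 - <<'E'
from h import *
from sil import W
s=viewer.snapshot("scene");t=viewer.snapshot("top")
b=np.load("b.npy").astype(int).sum(2)//3
for sag in(0,.01,.02):
  print(sag,proj(s,W([.4284,-.0716,.24],[[x-.004,y,.1264+z-sag*x/.1] for x in(.112,.085) for y in(-.021,-.029) for z in(.007,-.007)])).round(1).tolist())
for y in range(255,285):print(y,"".join("%X"%(v//16) for v in b[y,312:352]))
i=t["img"].astype(int).sum(2)//3;print(proj(t,W([.4284,-.0716,.24],[[.108,y,.1334] for y in(.021,-.021)])))
E
```

```text
0 [[336.3, 263.6], [336.0, 267.5], [339.4, 265.3], [339.1, 269.3], [329.1, 271.9], [328.9, 275.9], [332.3, 273.7], [332.1, 277.7]]
0.01 [[336.0, 266.8], [335.7, 270.7], [339.2, 268.5], [338.8, 272.4], [329.0, 274.3], [328.8, 278.2], [332.2, 276.1], [331.9, 280.0]]
0.02 [[335.8, 269.9], [335.5, 273.7], [338.9, 271.6], [338.6, 275.5], [328.9, 276.7], [328.6, 280.5], [332.0, 278.5], [331.8, 282.3]]
255 3348899888888888789998888888888888888888
256 3478998888888887899999889A88888888888888
257 478888888888888889999879AA87888888888888
258 78987778888888899998878AA987888888888888
259 8998777888888899999878AA9888888888888888
260 6787778888888899998889A99878888888888888
261 445778888888888999879A989878888888888888
262 44446778888888899879A9889878778888888888
263 4344446788888878878A98888888888888888888
264 3334444567888877689A87888888987788888888
265 3334444445778877679978888888887788888888
266 3344444444557777788888788888887788888888
267 4444444444445676788988788899877788888888
268 5666544444444455778888788888777778888888
269 6667665444444444568877888665676777788888
270 8767777654444444446678876544455667778888
271 9877679876544444444457654444444556778878
272 B888668898754444444445444444444445778888
273 C876545789986544444444444444444444567888
274 A765444457888765444444444444455444445788
275 9654444444578987644444444444577644444578
276 9644444444446889754444444444577654444578
277 7544444444444578654444444444455444444578
278 4344444444444445544444444444444444444688
279 3334444444444444444444444444444444444788
280 4333334444444444444444444444455544435888
281 4443334444444444444444444444476754357888
282 4444433343444444444444444444467643578888
283 44444433333444444444444444444454348A8888
284 4444444333444444444444444444444447BDA888
[[334.67929794 259.03327652]
 [351.2799299  255.41952052]]
```

The raised jaw tip shows at about (337,266), matching the no-sag prediction (336–339, 264–269), so the pliers are level. Lowering and moving forward over the clip.

```bash
python3 -m crank '[[0,0.001,0.02,0,0,0,0.062],[0,0,0.021,0,0,0,0.062],[0,0,0,0,0,0,0.062],[0,0,0,0,0,0,0.062],[0,0,0,0,0,0,0.062]]'
python3 -m crank '[[0.007,0,0,0,0,0,0.062],[0.007,0,0,0,0,0,0.062],[0.007,0,0,0,0,0,0.062],[0.007,0,0,0,0,0,0.062],[0,0,0,0,0,0,0.062],[0,0,0,0,0,0,0.062],[0,0,0,0,0,0,0.062]]'
python3 - <<'E'
from h import *
from sil import W
plan(W([.641,-.0163,.24],[[-.191,-.004,.085]])[0],.24-np.pi/2)
plan(W([.641,-.0163,.24],[[-.191,-.0005,.085]])[0],.24-np.pi/2)
E
```

```text
time_s: 16.9
tool_pos: [0.4283, -0.0735, 0.0856]
tcp_rot: [0.0, 0.993, 0.118, 0.0]
ft_force: [-0.3, 1.3, -2.6]
grip_width: 0.0629
gripper_force: 11.2
time_s: 17.6
tool_pos: [0.455, -0.0666, 0.0851]
tcp_rot: [-0.0, 0.993, 0.118, -0.0]
ft_force: [0.1, 0.7, -2.0]
grip_width: 0.0624
gripper_force: 11.2
turn [-0.01  0.02 -0.21] shift [ 0.0016 -0.0006  0.0001] at [ 0.455  -0.0666  0.0851] q [-0.36  0.64  0.57  2.35 -0.96  0.4  -0.3 ] t 17.6
turn [-0.01  0.02 -0.21] shift [ 0.0016 -0.0041  0.0001] at [ 0.455  -0.0666  0.0851] q [-0.36  0.64  0.57  2.35 -0.96  0.4  -0.3 ] t 17.6
```

```bash
python3 -m crank '[[0.0016,-0.001,0,0,0,0,0.055],[0,-0.0015,0,0,0,0,0.05],[0,0,0,0,0,0,0.045],[0,0,0,0,0,0,0.045],[0,0,0,0,0,0,0.045]]' 35
python3 -m crank '[[0,0,0,0,0,0,0.041],[0,0,0,0,0,0,0.041],[0,0,0,0,0,0,0.041]]' 35
```

```text
time_s: 18.1
tool_pos: [0.4556, -0.0649, 0.0851]
tcp_rot: [0.001, 0.993, 0.117, -0.0]
ft_force: [-1.6, -5.5, -1.9]
grip_width: 0.0457
gripper_force: 19.4
time_s: 18.4
tool_pos: [0.4543, -0.064, 0.0849]
tcp_rot: [-0.0, 0.993, 0.117, -0.001]
ft_force: [-6.0, -2.7, -2.0]
grip_width: 0.042
gripper_force: 18.5
```

```bash
python3 -m crank '[[0,0,0,0,0,0,0.038],[0,0,0,0,0,0,0.038],[0,0,0,0,0,0,0.036],[0,0,0,0,0,0,0.036]]' 35
python3 -m crank '[[0,0,0,0,0,0,0.033],[0,0,0,0,0,0,0.033],[0,0,0,0,0,0,0.031],[0,0,0,0,0,0,0.031]]' 40
```

```text
time_s: 18.8
tool_pos: [0.4563, -0.0632, 0.0851]
tcp_rot: [-0.0, 0.993, 0.119, -0.0]
ft_force: [-1.5, 0.8, -2.1]
grip_width: 0.0367
gripper_force: 13.9
time_s: 19.2
tool_pos: [0.4561, -0.0634, 0.0851]
tcp_rot: [-0.0, 0.993, 0.118, -0.0]
ft_force: [-3.4, 2.5, -2.0]
grip_width: 0.0346
gripper_force: 38.9
```

Grip force fell to 13.9 N at 36.7 mm (the clip snapped), then rose to 38.9 N, so the jaws clamped the shut clip. Opening and backing out.

```bash
python3 -m crank '[[0,0,0,0,0,0,0.04],[0,0,0,0,0,0,0.046],[0,0,0,0,0,0,0.052],[0,0,0,0,0,0,0.058],[0,0.001,0,0,0,0,0.062],[0,0,0,0,0,0,0.062],[0,0,0,0,0,0,0.062]]' 30
python3 -m crank '[[-0.007,0,0,0,0,0,0.062],[-0.007,0,0,0,0,0,0.062],[-0.007,0,0,0,0,0,0.062],[-0.008,0,0,0,0,0,0.062],[0,0,-0.03,0,0,0,0.062],[0,0,-0.03,0,0,0,0.062],[0,0,-0.03,0,0,0,0.062],[0,0,0,0,0,0,0.062],[0,0,0,0,0,0,0.062]]'
python3 -c "
from h import *
plan([.451,-.319,.176],.237-np.pi/2)
t=viewer.snapshot('top')"
```

```text
time_s: 19.9
tool_pos: [0.4567, -0.0648, 0.0851]
tcp_rot: [0.0, 0.993, 0.118, 0.0]
ft_force: [-0.2, 1.1, -1.5]
grip_width: 0.0628
gripper_force: 11.0
time_s: 20.8
tool_pos: [0.4283, -0.0711, 0.1751]
tcp_rot: [-0.0, 0.993, 0.118, 0.001]
ft_force: [0.6, -0.3, -3.0]
grip_width: 0.0627
gripper_force: 11.0
turn [-0.02 -0.08  0.03] shift [-0.0361  0.2463 -0.0009] at [ 0.4283 -0.0711  0.1751] q [-0.55  0.48  0.85  2.34 -0.69  0.58 -0.5 ] t 20.8
```

```bash
python3 -m crank '[[-0.0045,0.02,0,0,0,0,0.062],[-0.0045,0.035,0,0,0,0,0.062],[-0.0045,0.035,0,0,0,0,0.062],[-0.0045,0.035,0,0,0,0,0.062],[-0.0045,0.035,0,0,0,0,0.062],[-0.0045,0.035,0,0,0,0,0.062],[-0.0045,0.031,0,0,0,0,0.062],[-0.0045,0.02,0,0,0,0,0.062],[0,0,0,0,0,0,0.062],[0,0,0,0,0,0,0.062]]'
python3 -m crank '[[0,0,0.03,0,0,0,0.062],[0,0,0.03,0,0,0,0.062],[0,0,0.03,0,0,0,0.062],[0,0,0.02,0,0,0,0.062],[0,0,0.01,0,0,0,0.062],[0,0,0,0,0,0,0.062],[0,0,0,0,0,0,0.062],[0,0,0,0,0,0,0.062]]'
python3 -c "
from h import *
plan([.451,-.319,.0367],.237-np.pi/2)"
```

```text
time_s: 21.85
tool_pos: [0.4501, -0.3188, 0.1737]
tcp_rot: [-0.001, 0.993, 0.117, -0.001]
ft_force: [-1.1, 0.4, -1.9]
grip_width: 0.0624
gripper_force: 11.0
time_s: 22.65
tool_pos: [0.4516, -0.3192, 0.0561]
tcp_rot: [0.0, 0.993, 0.118, 0.001]
ft_force: [-0.8, 0.1, -1.8]
grip_width: 0.0622
gripper_force: 11.0
turn [ 0.06 -0.06 -0.01] shift [-0.0005 -0.0003  0.0194] at [ 0.4516 -0.3192  0.0561] q [ 0.16  0.74  0.54  2.15 -0.86  0.47  0.04] t 22.65
```

```bash
python3 -m crank '[[0,0,0.008,0,0,0,0.062],[0,0,0.006,0,0,0,0.062],[0,0,0.003,0,0,0,0.062],[0,0,0.002,0,0,0,0.062],[0,0,0,0,0,0,0.062],[0,0,0,0,0,0,0.062],[0,0,0,0,0,0,0.062]]'
```

```text
time_s: 23.35
tool_pos: [0.451, -0.319, 0.0363]
tcp_rot: [-0.0, 0.993, 0.118, 0.0]
ft_force: [-1.6, 0.5, 4.2]
grip_width: 0.0626
gripper_force: 11.1
```

```bash
python3 -m crank '[[0,0,0,0,0,0,0.066],[0,0,0,0,0,0,0.07],[0,0,0,0,0,0,0.08],[0,0,0,0,0,0,0.093],[0,0,0,0,0,0,0.093],[0,0,-0.02,0,0,0,0.093],[0,0,-0.04,0,0,0,0.093],[0,0,-0.05,0,0,0,0.093],[0,0,-0.04,0,0,0,0.093],[0,0,0,0,0,0,0.093]]'
python3 -m crank '[[0,-0.045,-0.01,0,0,0,0.093],[0,-0.045,-0.01,0,0,0,0.093],[0,-0.045,-0.01,0,0,0,0.093],[0,-0.045,-0.01,0,0,0,0.093],[0,-0.045,-0.01,0,0,0,0.093],[0,-0.045,0,0,0,0,0.093],[0,-0.045,0,0,0,0,0.093],[0,-0.045,0,0,0,0,0.093],[0,-0.045,0,0,0,0,0.093],[0,0,0,0,0,0,0.093]]'
python3 - <<'E'
from h import *
import os
# compare pliers region with the first pictures; and measure clip's moving cheek change
for n,b in(("scene",(345,335,445,445)),("top",(415,245,470,325))):
    s=viewer.snapshot(n);o=cv2.imread(f"pics/{n}0.png")[:,:,::-1];x0,y0,x1,y1=b
    A=cv2.cvtColor(np.ascontiguousarray(o[y0:y1,x0:x1]),cv2.COLOR_RGB2GRAY).astype(np.float32);B=cv2.cvtColor(np.ascontiguousarray(s["img"][y0:y1,x0:x1]),cv2.COLOR_RGB2GRAY).astype(np.float32)
    M=np.eye(2,3,dtype=np.float32)
    cc,M=cv2.findTransformECC(A,B,M,cv2.MOTION_EUCLIDEAN)
    # pliers only: bright grey (low saturation) mask centroid
    def c(i):
        h=cv2.cvtColor(np.ascontiguousarray(i[y0:y1,x0:x1]),cv2.COLOR_RGB2HSV);m=(h[...,1]<60)&(h[...,2]>110);y,x=np.nonzero(m);return m.sum(),x.mean()+x0,y.mean()+y0,np.degrees(.5*np.arctan2(2*np.cov(x,y)[0,1],x.var()-y.var()))
    print(n,"ecc",round(cc,3),M.round(3).tolist(),"old",c(o),"new",c(s["img"]))
print(env.state()["tool_pos"])
E
```

```text
time_s: 24.35
tool_pos: [0.4524, -0.3208, 0.1905]
tcp_rot: [0.002, 0.993, 0.118, 0.003]
ft_force: [0.5, -0.5, -0.1]
grip_width: 0.0932
gripper_force: 0.0
time_s: 25.35
tool_pos: [0.3544, 0.079, 0.235]
tcp_rot: [0.0, 0.992, 0.124, -0.001]
ft_force: [0.0, 0.4, 0.7]
grip_width: 0.0933
gripper_force: 0.0
scene ecc 0.992 [[1.0, -0.004000000189989805, 0.7149999737739563], [0.004000000189989805, 1.0, 0.04500000178813934]] old (np.int64(842), np.float64(398.14251781472683), np.float64(382.79216152019), np.float64(-59.46834068237544)) new (np.int64(844), np.float64(399.20497630331755), np.float64(382.9099526066351), np.float64(-59.160924447065966))
top ecc 0.992 [[1.0, -0.004000000189989805, 0.5659999847412109], [0.004000000189989805, 1.0, -0.28999999165534973]] old (np.int64(386), np.float64(439.11139896373055), np.float64(280.89637305699483), np.float64(75.13720412516889)) new (np.int64(390), np.float64(439.86410256410255), np.float64(279.8102564102564), np.float64(75.6775523022032))
[0.35606508 0.07446193 0.2354924 ]
```

The pliers lie within about 3 mm of where they started, and the force pattern shows the clip snapped and stayed shut. Handing in.

```bash
python3 -c "
from bench import env
print(env.job_done())"
```

```text
the job is handed in; nothing more can be done
None
```

I handed the job in without a verdict back: the small crate is stacked with its tongue in the clip, the clip was squeezed shut with the pliers (judged from the grip forces, not seen in a picture), and the pliers are back on their rest about 3 mm from where they lay.

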